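# Put the slim game case away in its slot

## Robot

A 6-joint arm with a two-finger parallel gripper is mounted at the origin on the work surface. World frame = base frame: x ahead of the robot, y to its left, z up, the work surface at z = 0. Lengths are in mm, angles in rad, forces in N, time in s.
With the tool pointing down it reaches from about 325 to 900 mm from the base axis. Payload 6.1 kg.
Tool frame: the origin (TCP) lies on the front face of the gripper's body, between the roots of the fingers; the fingertips stand 73 mm ahead of it and the grasp point (between the pads) lies 54 mm ahead of it; z points along the fingers, y is the line along which they close (so a half turn about z gives the same grasp; the last joint's range is limited). The gripper opens to 85 mm and grips with 20 to 120 N. Pads are 22 mm wide; open, the fingers measure 114 mm over their backs; the gripper's body (76 mm by 85 mm) begins 54 mm behind the grasp point. The pads swing forward as they close: fully open they stand 13 mm farther back than shut.
Start: joints at [-1.361, 0.22, 1.526, -0, 1.395, -0.126], TCP at [205.946, -590.087, 303.9] pointing down, gripper open.
Joint ranges: [-2.98, 2.98], [-0.91, 2.08], [0.09, 2.57], [-1.24, 4.39], [0.2, 2.65], [-2.68, 2.68]. Speed limits (rad/s): [2.57, 2.57, 3.01, 3.14, 3.14, 3.14].

## Interface

Orientations are given as a rotation vector (axis times angle).
In Python, from bench import * gives the robot as it stands.
- The arm moves only by the tool play_rows, never from a script. Its argument "series" is a list of rows, each an object of numbers: "hand": the finger opening in mm, from 0 to 85.4; "x", "y", "z": the shift along the tool's x, y, z in mm; "rx", "ry", "rz": the turn, a rotation vector about the tool's x, y, z in rad. A call has exactly 10 rows; each row is the pose to reach, as a shift and turn from the pose commanded when the call began, along the tool's axes at that moment; what a row does not reach only later rows make up. A row lasts 1/8 s, in which the tool goes at most 62.5 mm and 10.7 degrees, less where a joint would pass 70% of its speed; a pose out of reach is approached as far as the arm can. A call with a gripper value outside its range is refused whole. The fingers move at their own pace and stop on an object; "grip_force" is the grip in N (left out, the last holds). Time passes only in rows, so rows that repeat a pose let the fingers close, or fill a call up. It gives the time, the measured TCP pose, the force, the opening and the grip force at its end, in the units of the state.
- sense(): the state, without advancing time (a new reading comes with each control period).
- grab_frame(name): name is "scene" or "side" or "wrist"; returns the picture (384x512x3 uint8, red, green, blue); there is no depth.
- camera_info(name): a dict with "fx", "fy", "cx", "cy" (pixels), "dist" ([k1, k2, p1, p2, k3] as OpenCV has them; the pictures are not rectified), "extrinsics" (4x4, takes a point from world to camera coordinates); the wrist camera has in their place "tool_from_camera" (4x4, takes a point from camera to tool coordinates, whose origin is the TCP and whose axes are the flange's). Camera axes: x right, y up, looking along -z (the intrinsics and any distortion apply to the point x, -y, -z); pixel columns grow to the right and rows downward; lengths in mm; the calibration is good to about 2 mm. A picture is of the moment at which its call begins: read the wrist's pose just before it. camera_info takes no time and is no camera call.
- sign_off(): hands the job in; it is judged then, once.
Trained networks look in the newest picture that a camera, given by its name, has taken for a name from the list of things; names that differ only in an ending like _2 or _b are one class to them, and where a whole thing is asked for, a point or a joint stands for the part that bears it (a point fixed in the world has none). Each returns a list of dicts, best first, with "conf" (0 to 1); they miss things now and then, are a little off and sometimes report something else, mostly with a low value. They report only what shows in the picture. A call takes as long as a camera call.
- regions_of(camera, label): "pixels" (384x512 bool, what is visible of it) and "bbox" ([left, top, width, height] in pixels, round what is visible of it).
The state is a dict: "time_s": time; "joint_pos": joint angles; "qd": joint speeds; "joint_torque": joint torques, N m; "ee_pos": TCP position; "eef_rot": TCP orientation; "contact_force": force on the tool from outside, world axes, zero at the start; "torque": the same for the moment, N m; "width": finger opening in mm; "gripper_force": force on a finger pad.
Only numpy, scipy, OpenCV 4.12 (cv2) and the standard library are available. Lean on these libraries where they do the work, as an engineer would, in place of code of your own. Each camera call takes 0.05 s, during which the arm holds its last target. There are 200 camera calls.

## Task

Put the slimmer of the two upright wooden game cases away in the white rack on the table, in the slot that matches its thickness: only a little wider than the case, neither the too-narrow one nor the loose wide one. Slide it down from above, upright and about centred along the slot, gently until it rests on the slot floor before letting go, and leave the other case, the cup and the biscuit plate standing where they are.

Things in the scene. Friction and masses are not known exactly. Their poses are not given: they have to be found in the camera images.
- slim_case_centre (a point): Centre of the slim wooden game case, standing upright and loose on the table: a plain rigid box 110 mm long (its x), 26 mm thick (its y), 120 mm tall (its z, up), about 0.3 kg, two small brass clasps on top. This point is half-way up, 60 mm above its underside. The thick case beside it, of the same wood, length and height, is 52 mm thick and stays where it is.
- narrow_slot (a point): Centre of the floor of the narrow slot of the rack: 16 mm wide (along y), too narrow for the case. The rack is fixed: three blocks side by side on a board, in any order, slots parallel; slot floors are 20 mm above the table. x along the slot, z up. Cut in a white-painted block 90 mm long (x), 80 mm wide (y); its walls rise 55 mm above this point, the upper 6 mm chamfered at 45 degrees so the mouth is 12 mm wider; open at both ends.
- middle_slot (a point): Centre of the floor of the middle-width slot of the rack: 34 mm wide (along y), the one that matches the slim case. x along the slot, z up. Cut in a white-painted block 90 mm long (x), 80 mm wide (y); its walls rise 55 mm above this point, the upper 6 mm chamfered at 45 degrees so the mouth is 12 mm wider; open at both ends.
- wide_slot (a point): Centre of the floor of the wide slot of the rack: 54 mm wide (along y), far too loose for the slim case. x along the slot, z up. Cut in a white-painted block 90 mm long (x), 80 mm wide (y); its walls rise 55 mm above this point, the upper 6 mm chamfered at 45 degrees so the mouth is 12 mm wider; open at both ends.

How it is judged:
By the outcome, as a careful person would: the job done as asked, in the order asked, and still so for the second after the job is handed in, with the robot touching nothing.
It also fails if it takes over 38 s, if anything falls off the work surface, if the arm or the gripper's body presses on something with over 40 N, if the wrist force passes 120 N, or if a joint passes its speed limit or range.

## Working session

There is one attempt and no reset: what is moved stays moved. The work goes in short steps, Python scripts to look and compute and a tool call to move; the robot and the scene stay as the last step left them, time stands still between calls to the robot, and variables do not carry over. Pictures are saved under pics/ and viewed, at most 10 in all, crops included, and the job is handed in when it is done.

Besides the shell and the picture viewer there is one more tool, called after "Request:" as name(argument=value, ...) on one line, values as JSON. play_rows: Moves the arm, as the interface text tells. Its arguments: {"type":"object","properties":{"series":{"type":"array","items":{"type":"object","properties":{"hand":{"type":"number"},"x":{"type":"number"},"y":{"type":"number"},"z":{"type":"number"},"rx":{"type":"number"},"ry":{"type":"number"},"rz":{"type":"number"}}}},"grip_force":{"type":"number"}},"required":["series"]}

```bash
ls; mkdir -p pics
python3 - <<'E'
from bench import *
import cv2,numpy as np
s=sense();print({k:np.round(v,3) for k,v in s.items()})
for n in ["scene","side","wrist"]:
    f=grab_frame(n);cv2.imwrite(f"pics/{n}0.png",f[:,:,::-1])
    c=camera_info(n);print(n,{k:np.round(v,3).tolist() for k,v in c.items()})
a=[cv2.imread(f"pics/{n}0.png") for n in ["scene","side"]]
cv2.imwrite("pics/both0.png",np.hstack(a)[:, :])
E
```

```text
pics
{'time_s': np.float64(0.0), 'joint_pos': array([-1.361,  0.221,  1.528,  0.   ,  1.395, -0.126]), 'qd': array([-0.   ,  0.001, -0.001,  0.001,  0.001, -0.   ]), 'joint_torque': array([-1.0000e-03, -4.9690e+01, -3.8939e+01, -0.0000e+00,  1.1000e-02,
       -0.0000e+00]), 'ee_pos': array([ 205.866, -589.625,  302.792]), 'eef_rot': array([-3.095, -0.525,  0.   ]), 'contact_force': array([ 0.321, -0.49 , -0.135]), 'torque': array([0.046, 0.032, 0.021]), 'gripper_force': np.float64(0.0), 'width': np.float64(85.511)}
scene {'fx': 357.846, 'fy': 357.846, 'cx': 261.579, 'cy': 193.638, 'dist': [0.019, 0.0, 0.0, 0.0, 0.0], 'extrinsics': [[0.287, 0.958, 0.005, -175.478], [-0.781, 0.231, 0.58, 378.494], [0.554, -0.171, 0.815, -1095.461], [0.0, 0.0, 0.0, 1.0]]}
side {'fx': 410.871, 'fy': 410.871, 'cx': 257.036, 'cy': 188.544, 'dist': [-0.117, 0.0, 0.0, 0.0, 0.0], 'extrinsics': [[-0.81, -0.586, 0.001, 448.833], [0.348, -0.48, 0.805, -247.973], [-0.471, 0.653, 0.593, -606.698], [0.0, 0.0, 0.0, 1.0]]}
wrist {'fx': 290.594, 'fy': 290.594, 'cx': 251.743, 'cy': 184.517, 'dist': [-0.067, 0.0, 0.0, 0.0, 0.0], 'tool_from_camera': [[0.0, 0.966, 0.259, 66.176], [1.0, -0.0, -0.0, 0.219], [-0.0, 0.259, -0.966, -70.234], [0.0, 0.0, 0.0, 1.0]]}
```

View pics/scene0.png

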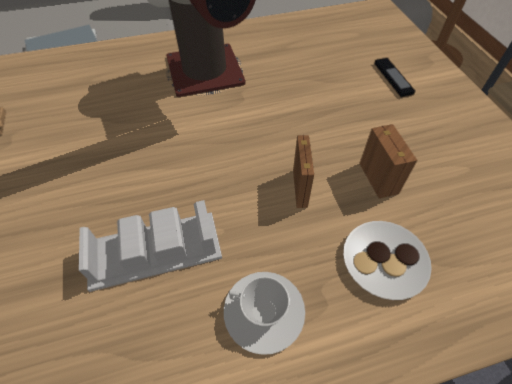

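View pics/side0.png

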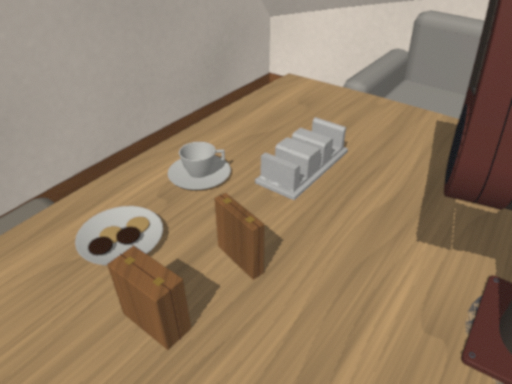

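The scene view shows the slim case at about (304,170), the thick one at (388,160), the rack at (150,245), the cup at (265,305) and the plate at (388,262). The side view shows all of them too. Next I'll get masks and enlarged crops.

Run:
```python
from bench import *
import cv2,numpy as np
M={}
for n in ["scene","side"]:
    f=grab_frame(n)
    for l in ["slim_case_centre","narrow_slot","middle_slot","wide_slot"]:
        r=regions_of(n,l)
        for i,q in enumerate(r):
            print(n,l,i,round(q["conf"],2),q["bbox"],q["pixels"].sum())
            M[f"{n}_{l}_{i}"]=q["pixels"]
np.savez("masks.npz",**M)
def crop(n,x,y,w,h,W,H):
    return cv2.resize(cv2.imread(f"pics/{n}0.png")[y:y+h,x:x+w],(W,H),interpolation=cv2.INTER_CUBIC)
a=crop("scene",70,195,160,100,800,500); b=crop("side",250,115,105,80,0 or 420,320)
cv2.imwrite("pics/c1.png",a)
b=crop("side",250,110,110,90,770,600-0) if 0 else crop("side",250,115,110,80,770,560)
cv2.imwrite("pics/c2.png",b)
```

```text
scene slim_case_centre 0 0.9 [291.9, 136.4, 20.9, 70.8] 1175
scene narrow_slot 0 0.87 [124.9, 211.3, 48.6, 60.1] 2333
scene middle_slot 0 0.63 [163.0, 198.7, 53.6, 63.8] 2097
scene wide_slot 0 0.95 [79.5, 217.6, 54.2, 66.9] 2243
side slim_case_centre 0 0.96 [218.7, 198.1, 48.0, 82.7] 2931
side middle_slot 0 0.8 [261.1, 142.6, 53.1, 51.1] 1867
side wide_slot 0 0.96 [309.8, 116.4, 36.8, 43.7] 732
```

View pics/c1.png

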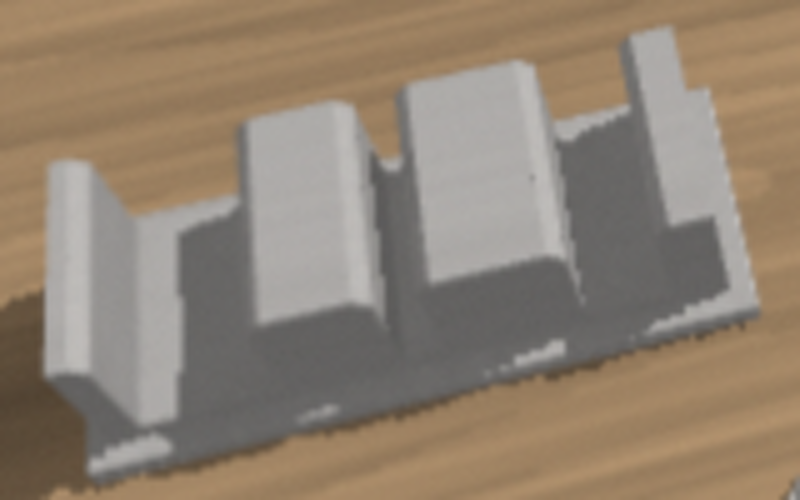

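View pics/c2.png

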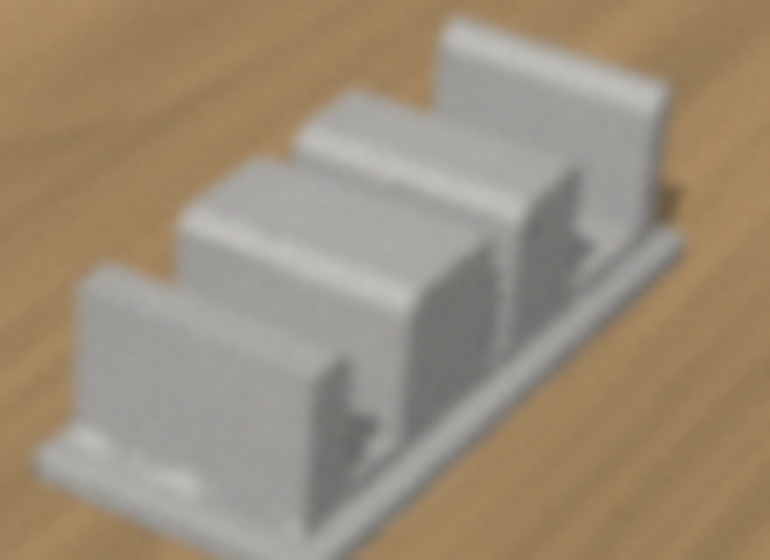

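The scene crop gives the slot order from left (low y) to right as wide, narrow, middle. The side crop agrees, with the middle slot nearest that camera. I'll fit the rack pose from wall corners read off both crops, and the slim case from its masks.

```bash
cat > h.py <<'E'
import numpy as np,cv2
from bench import *
from scipy.optimize import least_squares,minimize
def projE(P,c,E):
    q=np.c_[P,np.ones(len(P))]@np.asarray(E)[:3].T
    q=q*[1,-1,-1]
    K=np.array([[c["fx"],0,c["cx"]],[0,c["fy"],c["cy"]],[0,0,1.]])
    return cv2.projectPoints(q.reshape(-1,1,3),np.zeros(3),np.zeros(3),K,np.array(c["dist"],float))[0][:,0]
def proj(P,n): c=camera_info(n); return projE(P,c,c["extrinsics"])
def tf(p,L):  # p=x,y,yaw
    L=np.asarray(L,float);c,s=np.cos(p[2]),np.sin(p[2])
    return np.c_[p[0]+c*L[:,0]-s*L[:,1],p[1]+s*L[:,0]+c*L[:,1],L[:,2]]
def box(l,w,z0,z1): return np.array([[a*l/2,b*w/2,z] for a in(-1,1) for b in(-1,1) for z in(z0,z1)])
E
python3 - <<'E'
from h import *
S=[(-47,-45,245,120),(-14,-45,335,103),(-47,45,258,325),(-14,45,365,303),(14,-45,408,88),(57,-45,518,62),(14,45,430,283),(57,45,550,258),
(103,-45,632,37),(120,-45,672,28),(103,45,668,225),(120,45,712,213),(-120,-45,50,162),(-120,45,45,373)]
D=[(120,-45,310,378),(120,45,82,283),(103,-45,345,355),(57,-45,435,270),(57,45,205,195),(14,-45,495,235),(14,45,262,160),(-47,-45,580,165),(-47,45,355,92)]
def LP(A): return np.array([[v,u,75] for u,v,_,_ in A]),
def pts(A,sc,o): return np.array([[v,u,75] for u,v,_,_ in A]),np.array([[a/sc+o[0],b/sc+o[1]] for _,_,a,b in A])
d={"scene":pts(S,5,(70,195)),"side":pts(D,7,(250,115))}
def res(p,ns): return np.concatenate([(proj(tf(p,d[n][0]),n)-d[n][1]).ravel() for n in ns])
for ns in (["scene"],["side"],["scene","side"]):
    r=least_squares(res,[550,-250,0],args=(ns,),loss="soft_l1");p=r.x
    print(ns,np.round(p,3),"rms",np.sqrt(np.mean(res(p,ns)**2)).round(2))
    if len(ns)==2: print(np.round(res(p,ns).reshape(-1,2),1).tolist())
print("middle",tf(p,[[0,80,20]]))
M=np.load("masks.npz")
def cost(p,ns):
    t=0
    for n in ns:
        m=M[n+"_slim_case_centre_0"];f=8
        h=cv2.convexHull(proj(tf(p,box(110,26,0,120)),n).astype(np.float32))
        ys,xs=np.nonzero(m);x0,y0=xs.min()-30,ys.min()-30;w,hh=np.ptp(xs)+60,np.ptp(ys)+60
        mm=cv2.resize(m[y0:y0+hh,x0:x0+w].astype(np.uint8),None,fx=f,fy=f,interpolation=0)
        im=np.zeros_like(mm);cv2.fillPoly(im,[np.int32(np.round((h+.5-[x0,y0])*f))],1)
        t+=1-(im&mm).sum()/(im|mm).sum()
    return t
# start: back-project centroid by coarse search
for ns in (["scene"],["side"],["scene","side"]):
    best=None
    for yaw in np.arange(-1.5,1.6,.3):
        def cen(p): return np.concatenate([proj(tf([p[0],p[1],yaw],[[0,0,60]]),n)[0]-np.argwhere(M[n+"_slim_case_centre_0"]).mean(0)[::-1] for n in ["scene","side"]])
        c=least_squares(cen,[450,0]).x
        r=minimize(cost,[*c,yaw],args=(ns,),method="Nelder-Mead",options=dict(initial_simplex=[[*c,yaw],[c[0]+15,c[1],yaw],[c[0],c[1]+15,yaw],[*c,yaw+.2]],xatol=.05,fatol=1e-4))
        if best is None or r.fun<best.fun: best=r
    print(ns,np.round(best.x,3),best.fun)
E
```

```text
['scene'] [ 5.71421e+02 -2.16913e+02 -2.10000e-02] rms 0.61
['side'] [ 5.66275e+02 -2.18619e+02 -2.30000e-02] rms 1.01
['scene', 'side'] [ 5.70078e+02 -2.17406e+02 -1.80000e-02] rms 1.15
[[0.1, -0.5], [-0.5, -1.0], [-0.1, -0.5], [-2.8, -0.6], [-0.6, -1.2], [-0.7, -0.8], [-0.2, -0.3], [-0.7, -1.0], [-0.6, -0.9], [-0.3, -1.0], [0.2, -0.3], [0.3, -0.1], [-0.4, -0.2], [-0.1, 0.2], [-0.4, -0.4], [-1.8, -0.2], [-1.2, -0.6], [-3.0, 2.6], [-3.3, 1.0], [-2.0, -0.3], [-1.2, -1.2], [-1.4, -0.6], [-1.1, -0.9]]
middle [[ 571.49721904 -137.41827668   20.        ]]
['scene'] [ 5.04685e+02  1.24704e+02 -2.82000e-01] 0.0478391318225343
['side'] [ 5.03303e+02  1.24125e+02 -2.89000e-01] 0.0272654746820592Traceback (most recent call last):
  File "<stdin>", line 31, in <module>
    res = _minimize_neldermead(fun, x0, args, callback, bounds=bounds,
                               **options)
    fxr = func(xr)
    fx = function(np.copy(x), *(wrapper_args + args))
  File "<stdin>", line 19, in cost
  File "h.py", line 9, in proj
    def proj(P,n): c=camera_info(n); return projE(P,c,c["extrinsics"])
                     ~~~~~~~~~~~^^^
ValueError: time passes only in moves, steps and waits
```

The case fits at about (504,124), yaw -0.285, and the middle slot at about (571,-137), yaw -0.02. I'll move to look at the rack with the wrist camera on the way to the case.

Request:
play_rows(series=[{"hand":60,"x":35,"y":-29,"z":0,"rz":0.04},{"hand":60,"x":80,"y":-66,"z":0,"rz":0.1},{"hand":60,"x":127,"y":-104,"z":0,"rz":0.16},{"hand":60,"x":174,"y":-143,"z":0,"rz":0.2},{"hand":60,"x":222,"y":-182,"z":0,"rz":0.24},{"hand":60,"x":270,"y":-221,"z":0,"rz":0.28},{"hand":60,"x":318,"y":-261,"z":0,"rz":0.32},{"hand":60,"x":365,"y":-299,"z":0,"rz":0.356},{"hand":60,"x":395,"y":-324,"z":0,"rz":0.356},{"hand":60,"x":407,"y":-334,"z":0,"rz":0.356}])

```text
schema error: expected keys hand, x, y, z, rx, ry, rz
```

Run:
```python
from h import *
grab_frame("side");grab_frame("side")
s=sense();f=grab_frame("wrist");cv2.imwrite("pics/w1.png",f[:,:,::-1])
np.savez("w1.npz",p=s["ee_pos"],r=s["eef_rot"])
print(s["time_s"],s["ee_pos"],s["eef_rot"],s["joint_pos"],s["width"],np.abs(s["qd"]).max())
c=camera_info("wrist")
T=np.eye(4);T[:3,:3]=cv2.Rodrigues(np.array(s["eef_rot"]))[0];T[:3,3]=s["ee_pos"]
E=np.linalg.inv(T@np.array(c["tool_from_camera"]))
L=[[v,u,75] for v in(-45,45) for u in(103,57,14,-14,-47)]
print(projE(tf([570.1,-217.4,-.018],L),c,E).round(0).tolist())
cv2.imwrite("pics/w1b.png",cv2.resize(f[:,:,::-1],(800,600),interpolation=cv2.INTER_CUBIC))
```

```text
0.75 [ 205.9475523  -590.08824479  303.91509912] [3.09737129e+00 5.25026071e-01 2.01534904e-05] [-1.36110210e+00  2.20364572e-01  1.52651228e+00  1.13789179e-05
  1.39467661e+00 -1.26129666e-01] 85.82992522302388 0.0014353128358634345
[[54.0, -78.0], [35.0, -134.0], [36.0, -170.0], [44.0, -187.0], [59.0, -201.0], [229.0, 145.0], [166.0, 18.0], [136.0, -72.0], [129.0, -118.0], [130.0, -160.0]]
```

View pics/w1b.png

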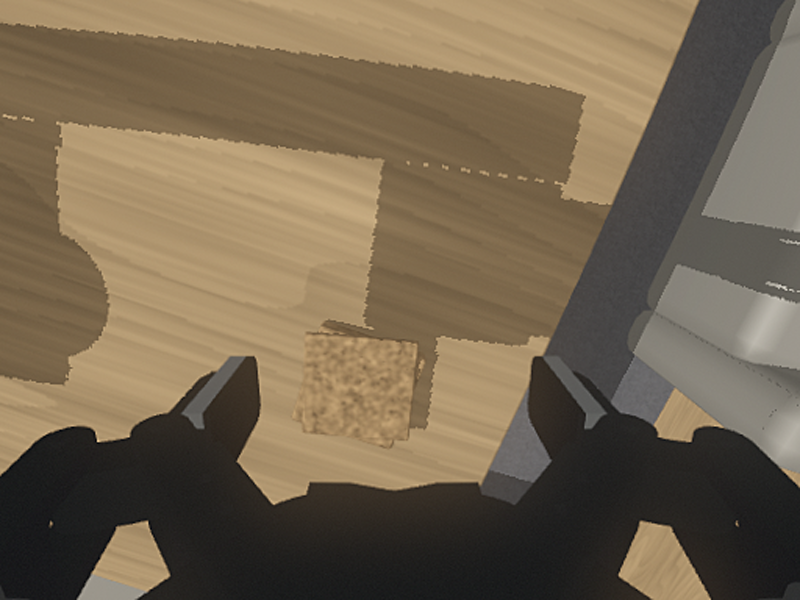

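The move was refused because every row needs all seven keys, so the wrist picture still shows the start: open fingers above some cork squares. I'll send it again in full.

Request:
play_rows(series=[{"hand":60,"x":35,"y":-29,"z":0,"rx":0,"ry":0,"rz":0.04},{"hand":60,"x":80,"y":-66,"z":0,"rx":0,"ry":0,"rz":0.1},{"hand":60,"x":127,"y":-104,"z":0,"rx":0,"ry":0,"rz":0.16},{"hand":60,"x":174,"y":-143,"z":0,"rx":0,"ry":0,"rz":0.2},{"hand":60,"x":222,"y":-182,"z":0,"rx":0,"ry":0,"rz":0.24},{"hand":60,"x":270,"y":-221,"z":0,"rx":0,"ry":0,"rz":0.28},{"hand":60,"x":318,"y":-261,"z":0,"rx":0,"ry":0,"rz":0.32},{"hand":60,"x":365,"y":-299,"z":0,"rx":0,"ry":0,"rz":0.356},{"hand":60,"x":395,"y":-324,"z":0,"rx":0,"ry":0,"rz":0.356},{"hand":60,"x":407,"y":-334,"z":0,"rx":0,"ry":0,"rz":0.356}])

```text
time_s: 2.05
ee_pos: [480.9, -138.8, 304.1]
eef_rot: [3.141, -0.027, 0.0]
contact_force: [-0.2, -0.3, 0.2]
width: 59.9
gripper_force: 0.0
```

Run:
```python
from h import *
grab_frame("side");grab_frame("side")
s=sense();f=grab_frame("wrist");cv2.imwrite("pics/w2.png",f[:,:,::-1])
np.savez("w2.npz",p=s["ee_pos"],r=s["eef_rot"])
print(s["time_s"],s["ee_pos"],s["eef_rot"],s["joint_pos"],s["width"],np.abs(s["qd"]).max())
c=camera_info("wrist")
T=np.eye(4);T[:3,:3]=cv2.Rodrigues(np.array(s["eef_rot"]))[0];T[:3,3]=s["ee_pos"]
E=np.linalg.inv(T@np.array(c["tool_from_camera"]))
L=[[v,u,75] for v in(-45,45) for u in(120,103,57,14,-14,-47)]
print(projE(tf([570.1,-217.4,-.018],L),c,E).round(0).tolist())
cv2.imwrite("pics/w2b.png",cv2.resize(f[:300,:,::-1],None,fx=1.5625,fy=1.5625,interpolation=cv2.INTER_CUBIC))
```

```text
2.15 [ 480.54141664 -139.83518007  303.92741176] [ 3.14131295e+00 -2.82610637e-02 -1.78673439e-05] [-4.40803366e-01 -8.10686445e-02  1.84418749e+00 -1.46028896e-04
  1.37842028e+00  1.14801354e+00] 59.94189021411781 0.042921247146844366
[[208.0, 128.0], [225.0, 128.0], [270.0, 128.0], [313.0, 128.0], [340.0, 128.0], [371.0, 128.0], [206.0, 32.0], [223.0, 32.0], [272.0, 32.0], [317.0, 33.0], [346.0, 33.0], [379.0, 34.0]]
```

View pics/w2b.png

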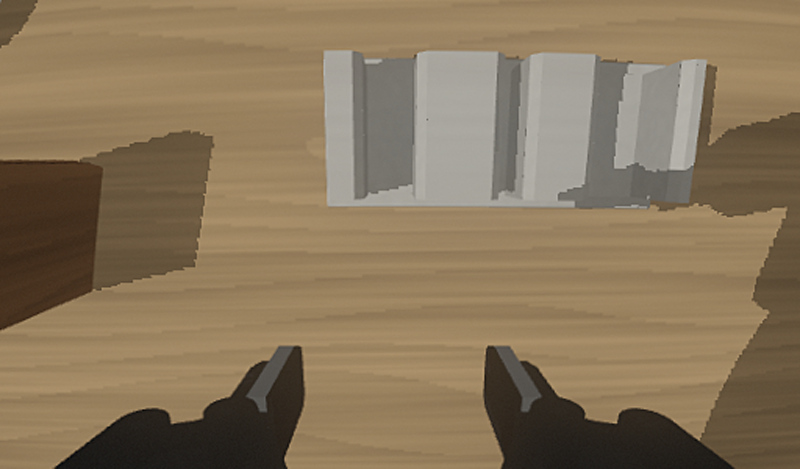

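The wrist view shows the rack, with the middle slot leftmost, its centre near (390,52) in the crop. The prediction was about 386.5, so the slot is about 2 mm further toward -y; I take y≈-139. Now I'll go above the case.

Request:
play_rows(series=[{"hand":60,"x":2,"y":-30,"z":0,"rx":0,"ry":0,"rz":0.03},{"hand":60,"x":5,"y":-75,"z":0,"rx":0,"ry":0,"rz":0.08},{"hand":60,"x":8,"y":-120,"z":0,"rx":0,"ry":0,"rz":0.13},{"hand":60,"x":12,"y":-165,"z":0,"rx":0,"ry":0,"rz":0.18},{"hand":60,"x":15,"y":-210,"z":0,"rx":0,"ry":0,"rz":0.22},{"hand":60,"x":18,"y":-245,"z":0,"rx":0,"ry":0,"rz":0.25},{"hand":60,"x":18.7,"y":-260,"z":0,"rx":0,"ry":0,"rz":0.265},{"hand":60,"x":18.7,"y":-265,"z":0,"rx":0,"ry":0,"rz":0.265},{"hand":60,"x":18.7,"y":-265,"z":0,"rx":0,"ry":0,"rz":0.265},{"hand":60,"x":18.7,"y":-265,"z":0,"rx":0,"ry":0,"rz":0.265}])

```text
time_s: 3.45
ee_pos: [504.3, 122.8, 303.9]
eef_rot: [3.109, -0.449, -0.0]
contact_force: [0.0, -1.0, 0.7]
width: 59.9
gripper_force: 0.0
```

Run:
```python
from h import *
s=sense();f=grab_frame("wrist")
r=regions_of("wrist","slim_case_centre")
print(s["time_s"],s["ee_pos"],s["eef_rot"],s["joint_pos"],s["width"],[(q["conf"],q["bbox"]) for q in r])
c=camera_info("wrist")
T=np.eye(4);T[:3,:3]=cv2.Rodrigues(np.array(s["eef_rot"]))[0];T[:3,3]=s["ee_pos"]
E=np.linalg.inv(T@np.array(c["tool_from_camera"]))
im=f[:,:,::-1].copy();im=cv2.resize(im,(800,600))
P=projE(tf([504,124.4,-.285],box(110,26,0,120)),c,E)*1.5625
for i,j in [(0,1),(2,3),(4,5),(6,7),(1,3),(3,7),(7,5),(5,1),(0,2),(2,6),(6,4),(4,0)]: cv2.line(im,tuple(map(int,P[i])),tuple(map(int,P[j])),(0,255,0),1)
cv2.imwrite("pics/w3.png",im)
```

```text
3.45 [504.30787244 122.76236766 303.8722233 ] [ 3.10908064e+00 -4.48537739e-01 -5.79104103e-05] [ 8.69197901e-02 -3.43867884e-02  1.79971202e+00 -3.12970615e-04
  1.37637726e+00  1.94433348e+00] 59.86367969173936 [(0.57, [231.5, 114.4, 35.9, 126.4])]
```

View pics/w3.png

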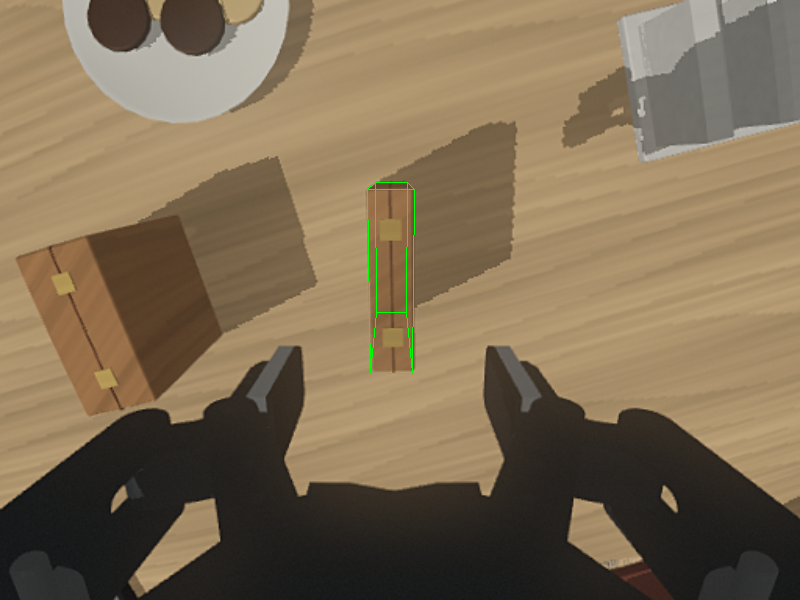

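The slim case in the wrist view, at about (391,280), lies on the predicted outline. The thick case is more than 100 mm to its left, so there is room for the fingers. Descending and gripping.

Request:
play_rows(series=[{"hand":60,"x":0,"y":0,"z":20,"rx":0,"ry":0,"rz":0},{"hand":60,"x":0,"y":0,"z":55,"rx":0,"ry":0,"rz":0},{"hand":60,"x":0,"y":0,"z":95,"rx":0,"ry":0,"rz":0},{"hand":60,"x":0,"y":0,"z":130,"rx":0,"ry":0,"rz":0},{"hand":60,"x":0,"y":0,"z":155,"rx":0,"ry":0,"rz":0},{"hand":60,"x":0,"y":0,"z":165,"rx":0,"ry":0,"rz":0},{"hand":60,"x":0,"y":0,"z":165,"rx":0,"ry":0,"rz":0},{"hand":40,"x":0,"y":0,"z":165,"rx":0,"ry":0,"rz":0},{"hand":32,"x":0,"y":0,"z":165,"rx":0,"ry":0,"rz":0},{"hand":20,"x":0,"y":0,"z":165,"rx":0,"ry":0,"rz":0}], grip_force=60)

```text
time_s: 4.8
ee_pos: [505.1, 124.0, 140.2]
eef_rot: [-3.109, 0.446, -0.004]
contact_force: [-1.6, -0.7, 4.7]
width: 25.4
gripper_force: 61.0
```

Request:
play_rows(series=[{"hand":15,"x":0,"y":0,"z":0,"rx":0,"ry":0,"rz":0},{"hand":15,"x":0,"y":0,"z":0,"rx":0,"ry":0,"rz":0},{"hand":15,"x":0,"y":0,"z":0,"rx":0,"ry":0,"rz":0},{"hand":15,"x":0,"y":0,"z":0,"rx":0,"ry":0,"rz":0},{"hand":15,"x":0,"y":0,"z":-5,"rx":0,"ry":0,"rz":0},{"hand":15,"x":0,"y":0,"z":-20,"rx":0,"ry":0,"rz":0},{"hand":15,"x":0,"y":0,"z":-50,"rx":0,"ry":0,"rz":0},{"hand":15,"x":0,"y":0,"z":-85,"rx":0,"ry":0,"rz":0},{"hand":15,"x":0,"y":0,"z":-110,"rx":0,"ry":0,"rz":0},{"hand":15,"x":0,"y":0,"z":-120,"rx":0,"ry":0,"rz":0}], grip_force=60)

```text
time_s: 6.05
ee_pos: [504.9, 124.0, 261.3]
eef_rot: [-3.109, 0.446, -0.005]
contact_force: [-0.5, -0.0, -3.3]
width: 25.4
gripper_force: 60.1
```

Run:
```python
from h import *
s=sense();f=grab_frame("side");cv2.imwrite("pics/s4.png",f[:,:,::-1])
print({k:np.round(v,3).tolist() for k,v in s.items()})
r=regions_of("side","slim_case_centre");m=r[0]["pixels"];print(r[0]["conf"],r[0]["bbox"])
c=camera_info("side");
p0=np.array(s["ee_pos"]);h=2*np.arctan2(s["eef_rot"][1],s["eef_rot"][0]);print("heading",h)
# fit x offset along tool x, bottom height, pitch about tool y, keep yaw
def cost(q):
    B=box(110,26,-60,60);a=q[2];R=np.array([[np.cos(a),0,np.sin(a)],[0,1,0],[-np.sin(a),0,np.cos(a)]])
    B=B@R.T+[q[0],q[3],0];B=tf([p0[0],p0[1],h],B);B[:,2]+=q[1]
    H=cv2.convexHull(projE(B,c,c["extrinsics"]).astype(np.float32));f=4
    im=np.zeros((384*f,512*f),np.uint8);cv2.fillPoly(im,[np.int32(np.round((H+.5)*f))],1)
    mm=cv2.resize(m.astype(np.uint8),None,fx=f,fy=f,interpolation=0)
    return 1-(im&mm).sum()/(im|mm).sum()
x0=[0,180,0,0];r=minimize(cost,x0,method="Nelder-Mead",options=dict(initial_simplex=[x0,[8,180,0,0],[0,188,0,0],[0,180,.1,0],[0,180,0,5]],xatol=.05,fatol=1e-4))
print("xoff,zc,pitch,yoff",r.x.round(3),r.fun)
```

```text
{'time_s': 6.05, 'joint_pos': [0.089, 0.001, 1.846, 0.0, 1.291, 1.945], 'qd': [0.001, -0.054, -0.046, -0.001, 0.141, -0.001], 'joint_torque': [0.054, -39.454, -39.354, 0.004, -0.004, 0.0], 'ee_pos': [504.868, 124.038, 261.259], 'eef_rot': [-3.109, 0.446, -0.005], 'contact_force': [-0.53, -0.036, -3.285], 'torque': [-0.022, -0.003, 0.015], 'gripper_force': 60.085, 'width': 25.365}
0.63 [212.0, 138.3, 54.8, 90.8]
heading 5.998021671173517
xoff,zc,pitch,yoff [ 9.00200e+00  1.71426e+02 -1.20000e-02 -7.75200e+00] 0.2342988764789713
```

View pics/s4.png

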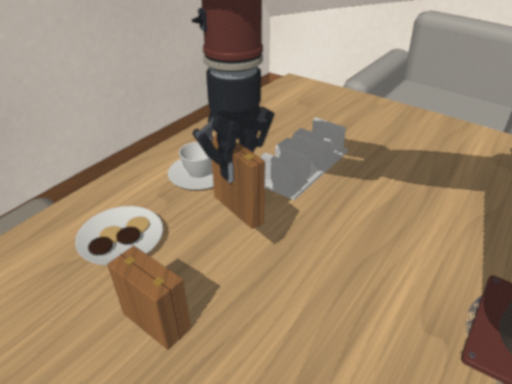

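The case is lifted about 120 mm and held upright, seen at (238,185); the thick case, cup and plate are untouched. Now I'll carry it above the middle slot.

Request:
play_rows(series=[{"hand":15,"x":12,"y":20,"z":0,"rx":0,"ry":0,"rz":-0.02},{"hand":15,"x":34,"y":58,"z":0,"rx":0,"ry":0,"rz":-0.07},{"hand":15,"x":57,"y":97,"z":0,"rx":0,"ry":0,"rz":-0.11},{"hand":15,"x":80,"y":136,"z":0,"rx":0,"ry":0,"rz":-0.16},{"hand":15,"x":103,"y":175,"z":0,"rx":0,"ry":0,"rz":-0.2},{"hand":15,"x":122,"y":207,"z":0,"rx":0,"ry":0,"rz":-0.24},{"hand":15,"x":133,"y":226,"z":0,"rx":0,"ry":0,"rz":-0.26},{"hand":15,"x":137,"y":233.7,"z":0,"rx":0,"ry":0,"rz":-0.267},{"hand":15,"x":137,"y":233.7,"z":0,"rx":0,"ry":0,"rz":-0.267},{"hand":15,"x":137,"y":233.7,"z":0,"rx":0,"ry":0,"rz":-0.267}])

```text
time_s: 7.4
ee_pos: [569.6, -137.8, 258.4]
eef_rot: [-3.141, 0.028, 0.001]
contact_force: [-0.5, -0.7, -1.9]
width: 25.6
gripper_force: 60.0
```

Run:
```python
from h import *
grab_frame("scene");grab_frame("scene")
s=sense();f=grab_frame("wrist")
print(s["time_s"],s["ee_pos"],s["eef_rot"],s["width"],s["contact_force"])
c=camera_info("wrist")
T=np.eye(4);T[:3,:3]=cv2.Rodrigues(np.array(s["eef_rot"]))[0];T[:3,3]=s["ee_pos"]
E=np.linalg.inv(T@np.array(c["tool_from_camera"]))
im=cv2.resize(f[:,:,::-1],(800,600),interpolation=cv2.INTER_CUBIC)
def ln(L,col):
    P=projE(tf([572.4,-218.8,-.018],L),c,E)*1.5625
    for i in range(0,len(L),2): cv2.line(im,tuple(map(int,P[i])),tuple(map(int,P[i+1])),col,1)
ln([[v,u,75] for u in(120,103,57,14,-14,-47) for v in(-45,45)],(0,255,0))
cv2.imwrite("pics/w5.png",im)
```

```text
7.5 [ 569.78108731 -137.84011795  258.81048419] [-3.14118255e+00  2.69750306e-02  3.92778510e-04] 25.393920979495114 [ 0.29022837  0.16764602 -3.6781503 ]
```

View pics/w5.png

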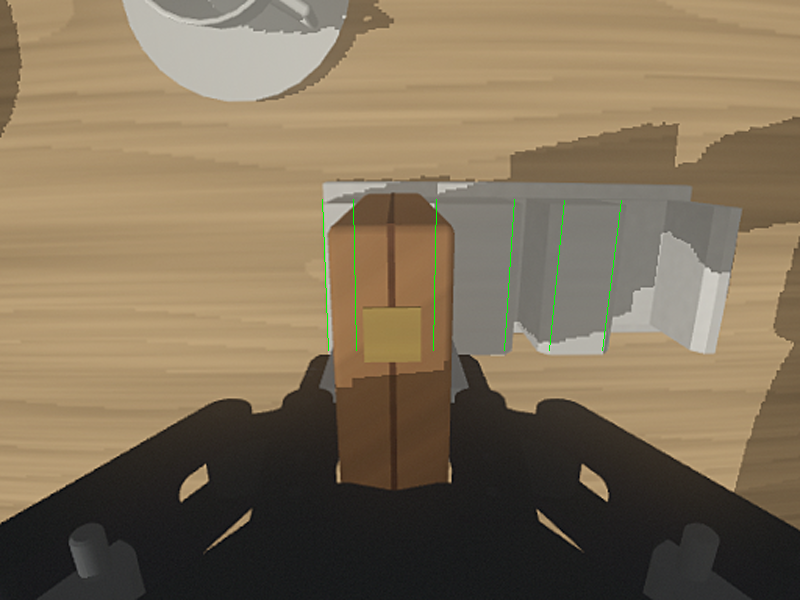

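The overlaid rack lines match the walls, for example the narrow block edges at x=513 and 604–621, with the slot at y≈-138.8. The case is about 1 mm off toward +y, so I'll correct 1 mm in y and 2 mm in x and lower it into the slot.

Request:
play_rows(series=[{"hand":15,"x":2,"y":1,"z":8,"rx":0,"ry":0,"rz":0},{"hand":15,"x":2,"y":1,"z":20,"rx":0,"ry":0,"rz":0},{"hand":15,"x":2,"y":1,"z":30,"rx":0,"ry":0,"rz":0},{"hand":15,"x":2,"y":1,"z":38,"rx":0,"ry":0,"rz":0},{"hand":15,"x":2,"y":1,"z":45,"rx":0,"ry":0,"rz":0},{"hand":15,"x":2,"y":1,"z":51,"rx":0,"ry":0,"rz":0},{"hand":15,"x":2,"y":1,"z":56,"rx":0,"ry":0,"rz":0},{"hand":15,"x":2,"y":1,"z":60,"rx":0,"ry":0,"rz":0},{"hand":15,"x":2,"y":1,"z":62,"rx":0,"ry":0,"rz":0},{"hand":15,"x":2,"y":1,"z":62,"rx":0,"ry":0,"rz":0}])

```text
time_s: 8.8
ee_pos: [571.9, -139.9, 196.8]
eef_rot: [-3.141, 0.029, 0.0]
contact_force: [0.3, 0.5, -3.4]
width: 25.3
gripper_force: 60.1
```

Request:
play_rows(series=[{"hand":15,"x":0,"y":0,"z":4,"rx":0,"ry":0,"rz":0},{"hand":15,"x":0,"y":0,"z":8,"rx":0,"ry":0,"rz":0},{"hand":15,"x":0,"y":0,"z":13,"rx":0,"ry":0,"rz":0},{"hand":15,"x":0,"y":0,"z":18,"rx":0,"ry":0,"rz":0},{"hand":15,"x":0,"y":0,"z":22,"rx":0,"ry":0,"rz":0},{"hand":15,"x":0,"y":0,"z":26,"rx":0,"ry":0,"rz":0},{"hand":15,"x":0,"y":0,"z":29,"rx":0,"ry":0,"rz":0},{"hand":15,"x":0,"y":0,"z":31,"rx":0,"ry":0,"rz":0},{"hand":15,"x":0,"y":0,"z":33,"rx":0,"ry":0,"rz":0},{"hand":15,"x":0,"y":0,"z":33,"rx":0,"ry":0,"rz":0}])

```text
time_s: 10.05
ee_pos: [571.8, -139.9, 163.8]
eef_rot: [-3.141, 0.029, 0.0]
contact_force: [0.1, -0.2, -1.8]
width: 25.2
gripper_force: 60.1
```

Request:
play_rows(series=[{"hand":15,"x":0,"y":0,"z":0.5,"rx":0,"ry":0,"rz":0},{"hand":15,"x":0,"y":0,"z":1,"rx":0,"ry":0,"rz":0},{"hand":15,"x":0,"y":0,"z":1.5,"rx":0,"ry":0,"rz":0},{"hand":15,"x":0,"y":0,"z":1.5,"rx":0,"ry":0,"rz":0},{"hand":15,"x":0,"y":0,"z":2,"rx":0,"ry":0,"rz":0},{"hand":15,"x":0,"y":0,"z":2,"rx":0,"ry":0,"rz":0},{"hand":15,"x":0,"y":0,"z":2.5,"rx":0,"ry":0,"rz":0},{"hand":15,"x":0,"y":0,"z":2.5,"rx":0,"ry":0,"rz":0},{"hand":15,"x":0,"y":0,"z":3,"rx":0,"ry":0,"rz":0},{"hand":15,"x":0,"y":0,"z":3,"rx":0,"ry":0,"rz":0}])

```text
time_s: 11.3
ee_pos: [571.9, -139.9, 160.8]
eef_rot: [-3.141, 0.029, 0.0]
contact_force: [0.9, -0.5, -2.5]
width: 25.3
gripper_force: 60.1
```

Still no contact. I'll keep going slowly and watch the force.

Request:
play_rows(series=[{"hand":15,"x":0,"y":0,"z":0.3,"rx":0,"ry":0,"rz":0},{"hand":15,"x":0,"y":0,"z":0.5,"rx":0,"ry":0,"rz":0},{"hand":15,"x":0,"y":0,"z":0.7,"rx":0,"ry":0,"rz":0},{"hand":15,"x":0,"y":0,"z":0.9,"rx":0,"ry":0,"rz":0},{"hand":15,"x":0,"y":0,"z":1.1,"rx":0,"ry":0,"rz":0},{"hand":15,"x":0,"y":0,"z":1.2,"rx":0,"ry":0,"rz":0},{"hand":15,"x":0,"y":0,"z":1.3,"rx":0,"ry":0,"rz":0},{"hand":15,"x":0,"y":0,"z":1.4,"rx":0,"ry":0,"rz":0},{"hand":15,"x":0,"y":0,"z":1.5,"rx":0,"ry":0,"rz":0},{"hand":15,"x":0,"y":0,"z":1.5,"rx":0,"ry":0,"rz":0}])

```text
time_s: 12.55
ee_pos: [572.0, -140.0, 160.2]
eef_rot: [3.141, -0.029, 0.0]
contact_force: [-4.1, 1.2, 7.7]
width: 25.3
gripper_force: 61.3
```

Contact is about 10 N at the expected height (140.2 + 20 mm), so the case rests on the slot floor. I'll release and retreat.

Request:
play_rows(series=[{"hand":27,"x":0,"y":0,"z":0,"rx":0,"ry":0,"rz":0},{"hand":32,"x":0,"y":0,"z":0,"rx":0,"ry":0,"rz":0},{"hand":40,"x":0,"y":0,"z":0,"rx":0,"ry":0,"rz":0},{"hand":50,"x":0,"y":0,"z":0,"rx":0,"ry":0,"rz":0},{"hand":56,"x":0,"y":0,"z":0,"rx":0,"ry":0,"rz":0},{"hand":56,"x":0,"y":0,"z":0,"rx":0,"ry":0,"rz":0},{"hand":56,"x":0,"y":0,"z":0,"rx":0,"ry":0,"rz":0},{"hand":56,"x":0,"y":0,"z":-10,"rx":0,"ry":0,"rz":0},{"hand":56,"x":0,"y":0,"z":-25,"rx":0,"ry":0,"rz":0},{"hand":56,"x":0,"y":0,"z":-45,"rx":0,"ry":0,"rz":0}])

```text
time_s: 13.8
ee_pos: [572.0, -139.9, 205.9]
eef_rot: [3.141, -0.029, 0.0]
contact_force: [0.4, -0.7, 0.5]
width: 56.0
gripper_force: 0.0
```

Request:
play_rows(series=[{"hand":56,"x":0,"y":0,"z":-25,"rx":0,"ry":0,"rz":0},{"hand":56,"x":0,"y":0,"z":-60,"rx":0,"ry":0,"rz":0},{"hand":56,"x":0,"y":0,"z":-90,"rx":0,"ry":0,"rz":0},{"hand":56,"x":-20,"y":0,"z":-110,"rx":0,"ry":0,"rz":0},{"hand":56,"x":-50,"y":0,"z":-120,"rx":0,"ry":0,"rz":0},{"hand":56,"x":-80,"y":0,"z":-120,"rx":0,"ry":0,"rz":0},{"hand":56,"x":-100,"y":0,"z":-120,"rx":0,"ry":0,"rz":0},{"hand":56,"x":-100,"y":0,"z":-120,"rx":0,"ry":0,"rz":0},{"hand":56,"x":-100,"y":0,"z":-120,"rx":0,"ry":0,"rz":0},{"hand":56,"x":-100,"y":0,"z":-120,"rx":0,"ry":0,"rz":0}])

```text
time_s: 15.05
ee_pos: [472.6, -138.1, 324.7]
eef_rot: [3.141, -0.028, 0.001]
contact_force: [0.2, -0.6, -0.1]
width: 56.4
gripper_force: 0.0
```

Run:
```python
from h import *
f=grab_frame("scene")[:,:,::-1];g=grab_frame("side")[:,:,::-1]
s=sense();print(s["time_s"],s["ee_pos"],s["contact_force"])
a=cv2.resize(f[130:380,70:270],(400,500));b=cv2.resize(g[50:250,200:360],(400,500))
cv2.imwrite("pics/end.png",np.hstack([a,b]))
```

```text
15.15 [ 472.35472183 -138.07191557  324.37039884] [ 0.55354368 -0.2603386   0.02967055]
```

View pics/end.png

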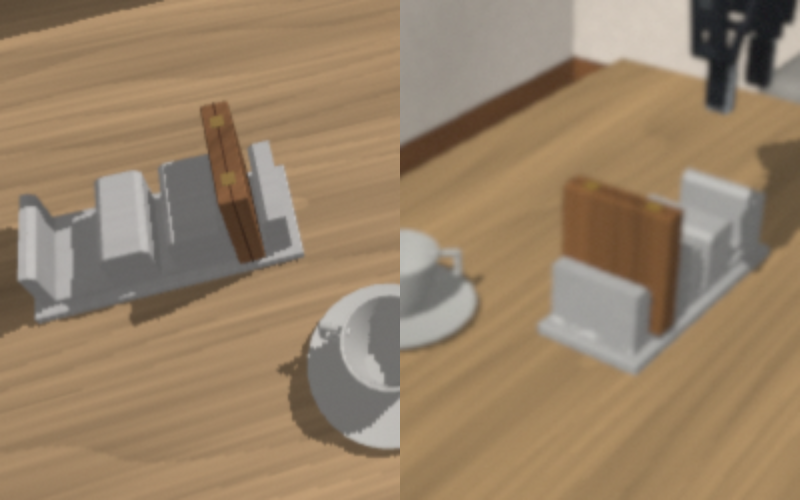

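Both views show the case upright on the floor of the middle slot, about centred along it, with the arm clear and the cup untouched.

```bash
python3 -c "
from bench import *
print(sign_off())"
```

```text
the job is handed in; nothing more can be done
None
```

The slim case is standing upright on the floor of the middle slot, about centred along it. The arm is clear, the other items were left where they stood, and I handed the job in at about 15 s.

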